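# Change the bench supply over from mains to generator

### The arm

A 7-joint arm with a two-finger parallel gripper is mounted at the origin on a cart in front of the work surface, level with it; the furniture and walls round the work are solid. World frame = base frame: x ahead of the robot, y to its left, z up, the work surface at z = 0. Lengths are in m, angles in rad, forces in N, time in s.
With the tool pointing down it reaches from about 0.4 to 0.875 m from the base axis. Payload 19.3 kg.
Tool frame: the origin (TCP) lies between the finger pads; the fingertips stand 17 mm ahead of it and the grasp point (between the pads) lies 2 mm behind it (bot.tips_ahead is the z of the fingertips in the tool frame, in m); z points along the fingers, y is the direction in which the jaws open and shut (so a half turn about z gives the same grasp; the last joint's range is limited). The gripper opens to 85 mm and grips with 20 to 120 N. Pads are 22 mm wide; open, the fingers measure 114 mm over their backs; the gripper's body (76 mm by 85 mm) begins 54 mm behind the grasp point. The pads swing forward as they close: fully open they stand 13 mm farther back than shut.
Start: joints at [1.074, 0.521, -0.036, 1.599, 0.021, 1.021, -0.113], TCP at [0.259, -0.569, 0.248] pointing down, gripper open.
Joint ranges: [-2.91, 2.91], [-0.3, 2.13], [-1.5, 1.42], [0.17, 2.43], [-1.26, 4.41], [0.16, 1.93], [-2.52, 2.52]. Speed limits (rad/s): [1.89, 1.89, 2.39, 2.39, 3.01, 3.01, 3.01].

### API

Orientations are given as [roll, pitch, yaw] about the fixed x, y, z axes, in that order (R = Rz(yaw) Ry(pitch) Rx(roll)).
In Python, from workcell import telemetry, cams, job, bot gives the robot as it stands.
- The arm moves only by the tool arm_command, never from a script. Its argument "deltas" is a list of rows, each a list of 7 numbers: the opening, from -1 (shut) to 1 (fully open), so that 0 is half open, then the shift along the tool's x, y, z normalised to -1 to 1, where 1 is 150 mm, then the turn, a rotation vector about the tool's x, y, z normalised to -1 to 1, where 1 is 45 degrees. In form: [[hand, tx, ty, tz, rx, ry, rz], ...]. A call has 1 to 8 rows; each row is the pose to reach, as a shift and turn from the pose commanded when the call began, along the tool's axes at that moment; what a row does not reach only later rows make up. A row lasts 1/8 s, in which the tool goes at most 62.5 mm and 10.7 degrees, less where a joint would pass 70% of its speed; a pose out of reach is approached as far as the arm can. A call with a number of a shift or a turn outside -1 to 1 is refused whole. A call with a gripper value outside its range is refused whole. The fingers move at their own pace and stop on an object; "newtons" is the grip in N (left out, the last holds). Time passes only in rows, so rows that repeat a pose let the fingers close. It gives the time, the measured TCP pose, the force and the opening at its end, in the units of the state.
- telemetry.observe(): the state, without advancing time (a new reading comes with each control period).
- cams.grab_frame(name): name is "side" or "top" or "wrist"; returns the picture (420x560x3 uint8, blue, green, red); there is no depth.
- cams.get_calibration(name): a dict with "fx", "fy", "cx", "cy" (pixels), "k1" (the pictures are not rectified: a ray, as slopes to the right and down, at radius r is drawn at 1 + k1 r^2 times it, then the intrinsics apply), "R" (3x3) and "t" (3): a world point X has camera coordinates R X + t. Camera axes: x right, y down, z forward; pixel columns grow to the right and rows downward; lengths in m; the calibration is good to about 2 mm. A picture is of the moment at which its call begins: read the wrist's pose just before it. get_calibration takes no time and is no camera call; for the wrist camera it gives the pose at the moment of the call.
- job.job_done(): hands the job in, once; it reports no verdict.
The state is a dict: "clock": time; "qpos": joint angles; "qd": joint speeds; "joint_efforts": joint torques, N m; "position": TCP position; "tool_rot": TCP orientation; "force": force on the tool from outside, world axes, zero at the start; "moment": the same for the moment, N m; "grip_width": finger opening in m.
Only numpy, scipy, OpenCV 4.12 (cv2) and the standard library are available. Lean on these libraries where they do the work, as an engineer would, in place of code of your own. Each camera call takes 0.05 s, during which the arm holds its last target.

### The job

Change the bench over from mains to generator at the grey switch box. Turn the red mains handle clockwise (seen from above), from the front round to the left, until you feel it come up against its springy end stop, wherever that is this time; only there does the yellow generator handle come free, so then turn that one clockwise from the right round to the front, right up to its own stop. Ease both onto their stops and never push a handle with more than about 15 N, let go of both, and leave the other things on the bench alone.

Things in the scene. Friction and masses are not known exactly. Their poses are not given: they have to be found in the camera images.
- switch_box: grey changeover switch box screwed to the bench, 150 (x) x 250 (y) x 60 mm high, aluminium cover. Origin under its centre; x towards its back, y to its left, z up; its front (-x) faces the robot, turned by up to 0.25 rad. The two handles stand on its top.
- main_handle: red crank handle (mains): flat arm, 18 mm wide, top face 77 mm above the bench, with an upright knob at its end. Origin on the vertical pivot at bench height, x axis out along the arm to the knob, z up. Starts 0 to 0.1 rad clockwise (from above) of the box's front (-x), turns clockwise to the left. Clamped at an unseen angle that differs every time: its stop is met between 1.25 and 1.75 rad clockwise of the front and can only be felt.
- gen_handle: yellow crank handle (generator): flat arm, 18 mm wide, top face 77 mm above the bench, with an upright knob at its end. Origin on the vertical pivot at bench height, x axis out along the arm to the knob, z up. Starts at the box's right, 1.34 rad short of its front (-x); turns clockwise (from above); meets its stop pointing straight to the front. Blocked hard after 0.04 rad unless the red handle stands at its stop.
- main_grip (a point): centre of the red knob's grip, 105 mm above the bench, 80 mm from the pivot axis; knob upright, round, 22 mm diameter, 76 to 128 mm above the bench. Turning friction about 3 N here while moving; the handle stays where it is left. The yellow one comes free only with this handle within about 0.03 rad of its stop (springing back a hair on release is fine).
- gen_grip (a point): centre of the yellow knob's grip, 105 mm above the bench, 80 mm from the pivot axis; knob upright, round, 22 mm diameter, 76 to 128 mm above the bench. Turning friction about 3 N here while moving; the handle stays where it is left and, once past the lock, holds the red handle locked.
- main_pivot (a point): point on the red handle's vertical pivot axis, 105 mm above the bench, 42.5 mm left of the box's centre
- gen_pivot (a point): point on the yellow handle's vertical pivot axis, 105 mm above the bench, 42.5 mm right of the box's centre
- main_stop: rubber-faced spring buffer hidden inside the box: the end stop of the red handle. About 2.8 N/mm felt at the knob. It is damaged by more than 20 N on it, which is 15 N of push at the knob beyond the handle's own friction.
- gen_stop: rubber-faced spring buffer hidden inside the box: the end stop of the yellow handle. About 2.8 N/mm felt at the knob. It is damaged by more than 20 N on it, which is 15 N of push at the knob beyond the handle's own friction.
- screwdriver_1: yellow-handled screwdriver lying on the bench, 234 mm, bystander
- tape_measure: yellow tape measure, 40 x 91 x 68 mm, bystander
- bolt_jar: clear jar of bolts, 66 mm diameter, 100 mm high, origin under its centre, bystander
- padlock: brass padlock lying flat, 59 x 40 x 16 mm, bystander
- offcut: timber offcut, 38 x 110 x 38 mm, bystander

How it is judged:
On the way, in this order (a step that is already met when the one before it is completed fails the run):
1. the red mains handle is swung clockwise, more than 57 degrees from the front (angle between the x axis of each of main_handle, gen_handle and the x axis of switch_box, either way round above 1 rad), for 0.2 s.
2. the yellow generator handle is turned to the front, within 7 degrees of its stop (angle between the x axis of main_handle and the x axis of switch_box, either way round above 1 rad and angle between the x axis of gen_handle and the x axis of switch_box, either way round below 0.12 rad), for 0.2 s.
At the end, for the whole second after the job is handed in: the yellow generator handle points to the box's front within 0.12 rad (7 degrees), the red mains handle stands more than 1.0 rad (57 degrees) from the front (the interlock lets the yellow one through only with the red one at its stop), and both are still (all of step 2 and angular speed of each of gen_handle, main_handle below 0.05 rad/s); the robot touches nothing.
It fails at once if the red handle is pressed onto its end stop with more than 20 N at the stop (15 N at the knob) (contact force between main_handle and main_stop above 20 N).
It fails at once if the yellow handle is pressed onto its end stop with more than 20 N at the stop (15 N at the knob) (contact force between gen_handle and gen_stop above 20 N).
It fails at once if a handle is forced against the interlock with more than 33 N at the lock pin (25 N at the knob) (contact force between gen_handle and main_handle above 33 N).
It fails at once if one of the bystanders (screwdriver, tape measure, jar, padlock, offcut) is moved by more than 30 mm (distance of any of screwdriver_1, tape_measure, bolt_jar, padlock, offcut from where it was at the start of the episode above 0.03 m).
It also fails if it takes over 72 s, if anything falls off the work surface, if the arm or the gripper's body presses on something with over 40 N, if the wrist force passes 120 N, or if a joint passes its speed limit or range.

## Working session

There is one attempt and no reset: what is moved stays moved. The work goes in short steps, Python scripts to look and compute and a tool call to move; the robot and the scene stay as the last step left them, time stands still between calls to the robot, and variables do not carry over. Pictures are saved under pics/ and viewed, and the job is handed in when it is done.

Besides the shell and the picture viewer there is one more tool, called after "Request:" by a JSON object that holds its "method" and its "body", one argument or row to a line. arm_command: Moves the arm, as the interface text tells. Its arguments: {"type":"object","properties":{"deltas":{"type":"array","items":{"type":"array","items":{"type":"number"}}},"newtons":{"type":"number"}},"required":["deltas"]}

```bash
mkdir -p pics; ls
python3 - <<'E'
from workcell import telemetry, cams, job, bot
import cv2
print(telemetry.observe())
for n in ["top","side"]:
    f=cams.grab_frame(n); cv2.imwrite(f"pics/{n}0.png",f)
    print(n,cams.get_calibration(n))
print(dir(bot))
E
```

```text
pics
{'clock': 0.0, 'qpos': array([ 1.07379002,  0.52202209, -0.03631723,  1.60000608,  0.02123761,
        1.021111  , -0.11282324]), 'qd': array([ 0.00067595,  0.00021129,  0.00159876,  0.00121631,  0.00018737,
       -0.00043974, -0.00020459]), 'joint_efforts': array([ 5.13440518e-04, -9.27096248e+01,  1.98013455e+00, -3.69926226e+01,
        1.79118913e-02,  8.11289123e-03, -4.55775501e-05]), 'position': array([ 0.25854746, -0.56866033,  0.24772151]), 'tool_rot': array([-3.14043812e+00,  1.20550378e-04,  4.26783981e-01]), 'force': array([ 0.1626461 ,  0.59436797, -0.17521279]), 'moment': array([-0.03622019, -0.01923938,  0.03903463]), 'grip_width': 0.08587812804904668}
top {'fx': 424.3095602694125, 'fy': 424.3095602694125, 'cx': 279.20912592502054, 'cy': 212.84491218727896, 'k1': -0.06339275334193335, 'R': array([[-0.00170561, -0.99999405, -0.00300008],
       [-0.99180943,  0.00207479, -0.1277096 ],
       [ 0.12771506,  0.00275768, -0.99180707]]), 't': array([0.1088165 , 0.52662975, 1.15445065])}
side {'fx': 481.4554153533432, 'fy': 481.4554153533432, 'cx': 276.30207475724745, 'cy': 211.36512909100426, 'k1': -0.12688680900969215, 'R': array([[-0.99548883, -0.09302314, -0.01867286],
       [-0.04752148,  0.65919606, -0.75046803],
       [ 0.08211997, -0.74619518, -0.66064292]]), 't': array([0.51817603, 0.05102909, 1.24863076])}
['IKError', '__class__', '__delattr__', '__dict__', '__dir__', '__doc__', '__eq__', '__format__', '__ge__', '__getattribute__', '__getstate__', '__gt__', '__hash__', '__init__', '__init_subclass__', '__le__', '__lt__', '__module__', '__ne__', '__new__', '__reduce__', '__reduce_ex__', '__repr__', '__setattr__', '__sizeof__', '__str__', '__subclasshook__', '__weakref__', 'tips_ahead']
```

View pics/top0.png

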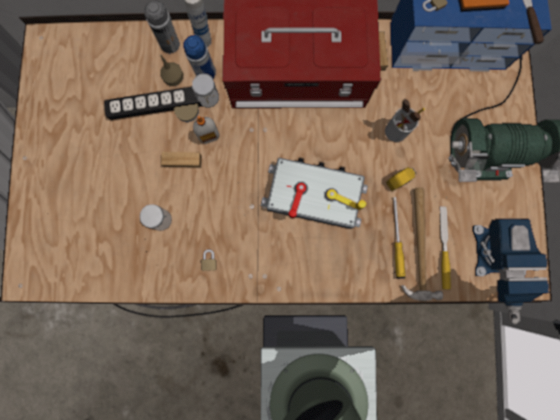

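View pics/side0.png

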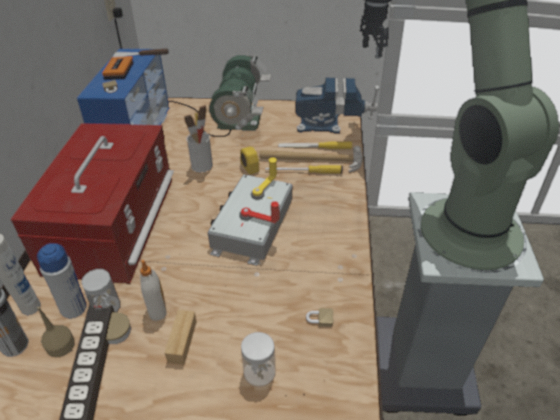

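Run:
```python
import cv2
f=cv2.imread("pics/top0.png")[140:250,240:440]; cv2.imwrite("pics/top0z.png",cv2.resize(f,None,fx=4,fy=4,interpolation=cv2.INTER_CUBIC))
f=cv2.imread("pics/side0.png")[140:270,190:340]; cv2.imwrite("pics/side0z.png",cv2.resize(f,None,fx=4.5,fy=4.5,interpolation=cv2.INTER_CUBIC))
```

```text
(no output)
```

View pics/top0z.png

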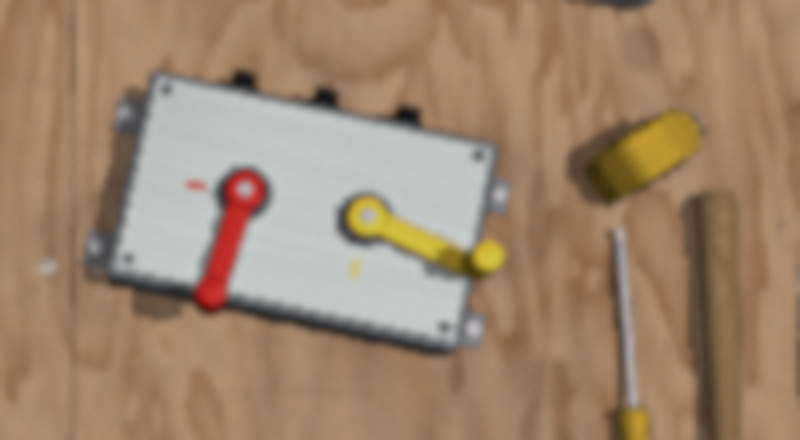

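View pics/side0z.png

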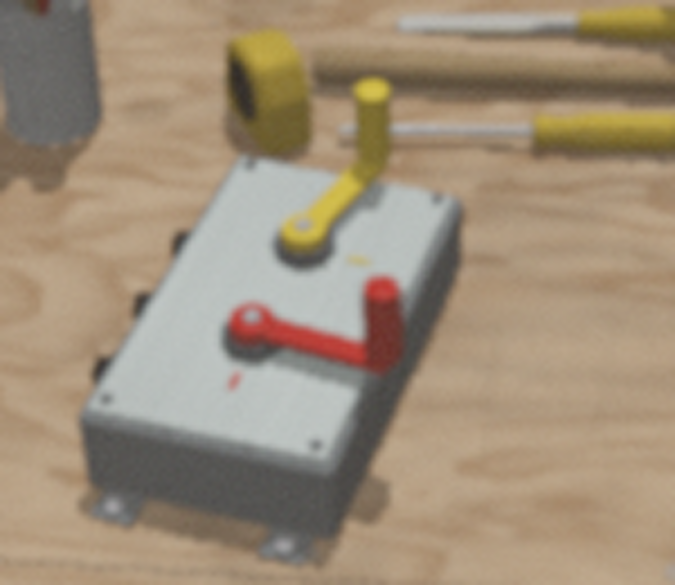

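```bash
cat > h.py <<'E'
import numpy as np, cv2
def ray(c,u,v):
    K=np.array([[c['fx'],0,c['cx']],[0,c['fy'],c['cy']],[0,0,1]]);
    p=cv2.undistortPoints(np.array([[[u,v]]],float),K,np.array([c['k1'],0,0,0.]))[0,0]
    R=np.array(c['R']);t=np.array(c['t'])
    return -R.T@t, R.T@np.array([p[0],p[1],1])
def pt(c,u,v,z):
    o,d=ray(c,u,v); return o+d*(z-o[2])/d[2]
def proj(c,X):
    p=np.array(c['R'])@np.array(X)+np.array(c['t']); x=p[:2]/p[2]; r2=x@x
    x=x*(1+c['k1']*r2); return np.array([c['fx']*x[0]+c['cx'],c['fy']*x[1]+c['cy']])
E
python3 - <<'E'
from workcell import cams
from h import *
c=cams.get_calibration("top"); s=cams.get_calibration("side")
T=lambda u,v,z: pt(c,240+(u+.5)/4-.5,140+(v+.5)/4-.5,z)
S=lambda u,v,z: pt(s,190+(u+.5)/4.5-.5,140+(v+.5)/4.5-.5,z)
for n,a in dict(bl=(155,75,.06),br=(495,148,.06),fr=(453,343,.06),fl=(112,275,.06),redhub=(245,189,.079),yhub=(367,215,.079),redk=(211,294,.128),yk=(488,256,.128)).items(): print(n,T(*a).round(4))
for n,a in dict(redhub=(250,318,.079),yhub=(304,226,.079),redk=(382,289,.128),yk=(373,91,.128),bl=(85,410,.06),br=(245,158,.06),fr=(460,200,.06),fl=(335,470,.06)).items(): print('S',n,S(*a).round(4))
E
```

```text
bl [0.6766 0.1098 0.06  ]
br [ 0.6244 -0.1261  0.06  ]
fr [ 0.4885 -0.0935  0.06  ]
fl [0.5359 0.1395 0.06  ]
redhub [0.592  0.0487 0.079 ]
yhub [ 0.574  -0.0339  0.079 ]
redk [0.5139 0.0736 0.128 ]
yk [ 0.5383 -0.1059  0.128 ]
S redhub [0.5927 0.0511 0.079 ]
S yhub [ 0.5727 -0.0322  0.079 ]
S redk [0.5151 0.0782 0.128 ]
S yk [ 0.5378 -0.1017  0.128 ]
S bl [0.6765 0.1119 0.06  ]
S br [ 0.6216 -0.1203  0.06  ]
S fr [ 0.485  -0.0873  0.06  ]
S fl [0.5349 0.1473 0.06  ]
```

```bash
cat >> h.py <<'E'
def goto(st,target,psi=None):
    p=np.array(st['position']); y=st['tool_rot'][2]
    d=np.array(target)-p
    tx=np.cos(y)*d[0]+np.sin(y)*d[1]; ty=np.sin(y)*d[0]-np.cos(y)*d[1]
    out=[tx/.15,ty/.15,-d[2]/.15]
    if psi is not None:
        a=(psi-y+np.pi)%(2*np.pi)-np.pi; out.append(-a/(np.pi/4))
    return np.round(out,3)
E
python3 - <<'E'
from workcell import telemetry
from h import *
print(goto(telemetry.observe(),(0.515,0.076,0.2),2.80))
E
```

```text
[ 3.335 -3.205  0.319 -3.022]
```

Request:
{"method": "arm_command", "body": {
  "deltas": [
    [1,0.4,-0.38,0,0,0,-0.25],
    [0.6,0.7,-0.67,0,0,0,-0.5],
    [0.2,1,-0.96,0,0,0,-0.75],
    [0.2,1,-0.96,0,0,0,-1],
    [0.2,1,-0.96,0,0,0,-1]
  ],
  "newtons": 20
}}

```text
clock: 0.72
position: [0.3362, -0.3746, 0.2484]
tool_rot: [3.142, -0.0, 1.216]
force: [0.4, -1.1, -1.7]
grip_width: 0.0513
```

Run:
```python
from workcell import telemetry
from h import *
st=telemetry.observe()
print(goto(st,(0.515,0.076,0.2),2.80),st['qpos'],st['position'],st['tool_rot'],st['force'],st['grip_width'])
```

```text
[ 3.231  0.076  0.323 -2.016] [ 0.93888641  0.33901331 -0.27421128  1.90446926  0.11375664  0.91304191
  0.25553339] [ 0.33618955 -0.37464523  0.24842981] [ 3.14154626e+00 -2.20723191e-04  1.21649179e+00] [ 0.44239877 -1.10556237 -1.65394622] 0.05127523702160918
```

Request:
{"method": "arm_command", "body": {
  "deltas": [
    [0.2,0.4,0.01,0.03,0,0,-0.25],
    [0.2,0.8,0.02,0.06,0,0,-0.5],
    [0.2,1,0.02,0.1,0,0,-0.75],
    [0.2,1,0.02,0.1,0,0,-1]
  ]
}}

```text
clock: 1.23
position: [0.3916, -0.2353, 0.233]
tool_rot: [-3.142, -0.001, 1.968]
force: [0.8, -1.1, 0.2]
grip_width: 0.0512
```

Run:
```python
from workcell import telemetry
from h import *
st=telemetry.observe()
print(goto(st,(0.515,0.076,0.2),2.80),st['qpos'],st['position'],st['tool_rot'],st['force'],st['grip_width'])
```

```text
[ 1.596  1.561  0.22  -1.059] [ 0.81836686  0.30788095 -0.49441962  2.02222022  0.19089694  0.8560528
  0.61485183] [ 0.39163318 -0.23529092  0.2329715 ] [-3.14155064e+00 -7.17332947e-04  1.96791700e+00] [ 0.76266846 -1.06177824  0.18101638] 0.051157519589733864
```

Request:
{"method": "arm_command", "body": {
  "deltas": [
    [0.2,0.28,0.28,0.03,0,0,-0.25],
    [0.2,0.56,0.56,0.06,0,0,-0.5],
    [0.2,0.84,0.84,0.1,0,0,-0.75],
    [0.2,1,1,0.15,0,0,-1],
    [0.2,1,1,0.15,0,0,-1]
  ]
}}

```text
clock: 1.85
position: [0.4732, -0.0392, 0.2101]
tool_rot: [3.141, -0.001, 2.751]
force: [0.7, -0.9, 0.6]
grip_width: 0.0514
```

Run:
```python
from workcell import telemetry
from h import *
st=telemetry.observe()
print(goto(st,(0.515,0.076,0.2),2.82),st['qpos'],st['position'],st['tool_rot'],st['force'],st['grip_width'])
```

```text
[ 0.035  0.816  0.067 -0.088] [ 0.52289496  0.41203612 -0.71741773  1.99654586  0.35303643  0.85909897
  0.79189735] [ 0.47321902 -0.03916644  0.21011675] [ 3.14057698e+00 -1.26517409e-03  2.75054583e+00] [ 0.68557804 -0.94976058  0.55577927] 0.051448360579127383
```

Request:
{"method": "arm_command", "body": {
  "deltas": [
    [0.2,0.02,0.4,0.04,0,0,-0.05],
    [0.2,0.035,0.75,0.067,0,0,-0.09],
    [0.2,0.035,0.816,0.067,0,0,-0.09],
    [0.2,0.035,0.816,0.067,0,0,-0.09]
  ]
}}

```text
clock: 2.35
position: [0.5148, 0.0734, 0.2004]
tool_rot: [-3.141, -0.001, 2.816]
force: [0.4, 0.1, -0.1]
grip_width: 0.0514
```

Run:
```python
from workcell import telemetry,cams
from h import *
st=telemetry.observe()
print(goto(st,(0.515,0.076,0.11),2.82),st['qpos'],st['position'],st['tool_rot'],st['force'],st['grip_width'])
c=cams.get_calibration("wrist");cv2.imwrite("pics/w1.png",cams.grab_frame("wrist"))
import json
json.dump({k:np.array(v).tolist() for k,v in c.items()},open("w1.json","w"))
for X in [(0.515,0.0755,.128),(0.5923,0.05,.079),(.5735,-.033,.079),(.538,-.104,.128)]: print(proj(c,X))
```

```text
[ 0.004  0.017  0.603 -0.006] [ 0.28003764  0.50057418 -0.71970573  1.89617858  0.41605119  0.89984232
  0.60084416] [0.51482452 0.07340667 0.20044217] [-3.14088810e+00 -5.21019425e-04  2.81553472e+00] [ 0.42387095  0.09128809 -0.13500203] 0.05140602675150137
[280.07411577 236.81390173]
[280.17457849 307.36976574]
[181.61305781 315.46681245]
[ 57.23512279 337.38831389]
```

View pics/w1.png

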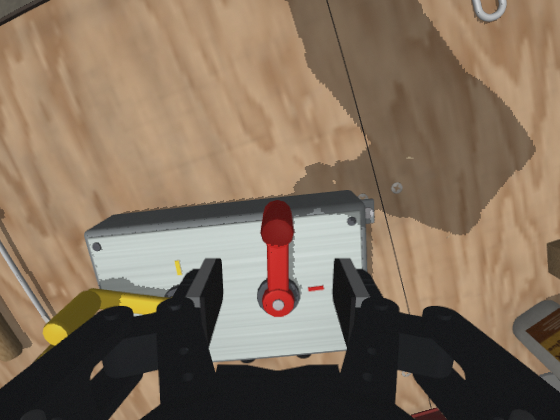

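The wrist image shows the red knob top at about (277,230), its hub at (278,303), and the yellow knob top at about (55,333). My predictions are within a few pixels of all three.

Run:
```python
import json
from h import *
c=json.load(open("w1.json"))
f=cv2.imread("pics/w1.png")[180:380,20:340]; cv2.imwrite("pics/w1z.png",cv2.resize(f,None,fx=2.5,fy=2.5))
for u,v,z in [(277,230,.128),(278,303,.079),(55,333,.128)]: print(pt(c,u,v,z).round(4))
```

```text
[0.5101 0.0751 0.128 ]
[0.5877 0.0496 0.079 ]
[ 0.5342 -0.1037  0.128 ]
```

View pics/w1z.png

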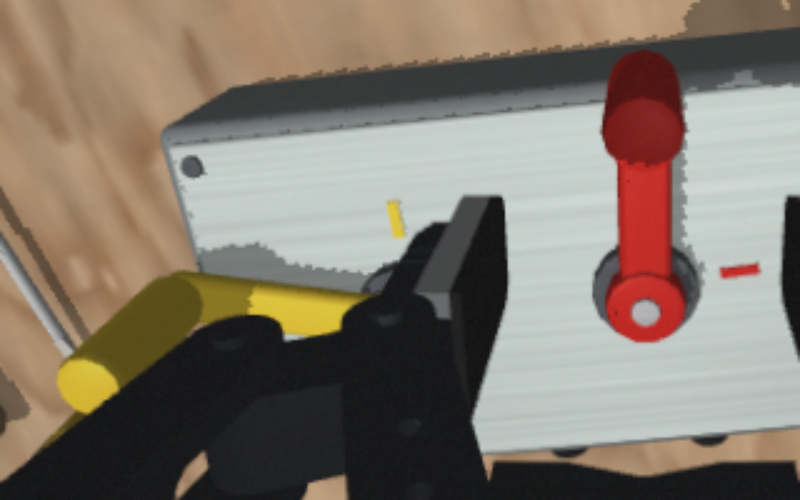

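Request:
{"method": "arm_command", "body": {
  "deltas": [
    [0.2,0.013,0.016,0.2,0,0,0],
    [0.2,0.013,0.016,0.4,0,0,0],
    [0.2,0.013,0.016,0.61,0,0,0],
    [0.2,0.013,0.016,0.62,0,0,0],
    [-1,0.013,0.016,0.62,0,0,0],
    [-1,0.013,0.016,0.62,0,0,0],
    [-1,0.013,0.016,0.62,0,0,0],
    [-1,0.013,0.016,0.62,0,0,0]
  ],
  "newtons": 20
}}

```text
clock: 3.4
position: [0.5141, 0.0768, 0.109]
tool_rot: [-3.141, 0.002, 2.817]
force: [-1.9, -3.1, 7.5]
grip_width: 0.0213
```

Run:
```python
from workcell import telemetry,cams
from h import *
st=telemetry.observe()
print(st['qpos'],st['position'],st['tool_rot'],st['force'],st['moment'],st['grip_width'])
cv2.imwrite("pics/w2.png",cams.grab_frame("wrist"))
```

```text
[ 0.19824854  0.62934924 -0.62925344  1.96593562  0.55401337  0.72158647
  0.47838584] [0.514094   0.07682477 0.10897691] [-3.14136318e+00  1.63146233e-03  2.81723436e+00] [-1.8815701  -3.12871742  7.5222309 ] [-0.68505726  0.45390552 -0.06867404] 0.021255990663266937
```

View pics/w2.png

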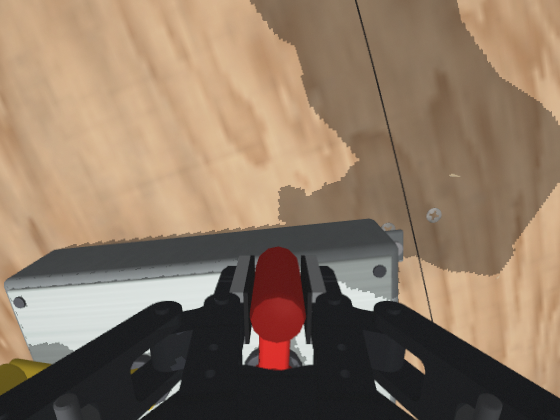

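Request:
{"method": "arm_command", "body": {
  "deltas": [
    [-1,-0.001,0.027,0,0,0,0.064],
    [-1,-0.003,0.053,0,0,0,0.127],
    [-1,-0.011,0.106,0,0,0,0.255],
    [-1,-0.024,0.158,0,0,0,0.382],
    [-1,-0.042,0.208,0,0,0,0.509],
    [-1,-0.065,0.256,0,0,0,0.637],
    [-1,-0.079,0.279,0,0,0,0.7],
    [-1,-0.079,0.279,0,0,0,0.7]
  ]
}}

```text
clock: 4.45
position: [0.54, 0.1126, 0.1091]
tool_rot: [3.139, 0.003, 2.267]
force: [8.3, -5.0, -2.7]
grip_width: 0.0215
```

```bash
cat > s.py <<'E'
from workcell import telemetry
from h import *
import sys
P=np.array(eval(sys.argv[1])) if len(sys.argv)>1 else np.array([.590,.0498])
st=telemetry.observe(); p=st['position'];y=st['tool_rot'][2]
d=p[:2]-P; th=np.arctan2(d[1],d[0])
F=st['force']; e=np.array([np.cos(th),np.sin(th)]); tcw=np.array([e[1],-e[0]])
print('clk',st['clock'],'pos',p.round(4),'psi',round(y,3),'theta',round(th,4),'r',round(np.hypot(*d),4),'cw from front',round((2.922-th+np.pi)%(2*np.pi)-np.pi,4))
print('F',F.round(2),'tan(cw)',round(F[:2]@tcw,2),'rad',round(F[:2]@e,2),'M',st['moment'].round(2),'grip',round(st['grip_width'],4),'q',st['qpos'].round(2))
E
python3 s.py
```

```text
clk 4.45 pos [0.54   0.1126 0.1091] psi 2.267 theta 2.243 r 0.0803 cw from front 0.679
F [ 8.28 -4.99 -2.7 ] tan(cw) 3.37 rad -9.06 M [-1.11 -1.66  0.08] grip 0.0215 q [ 0.04  0.64 -0.49  1.89  0.44  0.72 -0.01]
```

Request:
{"method": "arm_command", "body": {
  "deltas": [
    [-1,-0.01,0.053,0,0,0,0.127],
    [-1,-0.018,0.106,0,0,0,0.255],
    [-1,-0.031,0.158,0,0,0,0.382],
    [-1,-0.049,0.208,0,0,0,0.509],
    [-1,-0.06,0.232,0,0,0,0.573],
    [-1,-0.06,0.232,0,0,0,0.573]
  ]
}}

```text
clock: 5.2
position: [0.5718, 0.1282, 0.109]
tool_rot: [3.139, 0.001, 1.817]
force: [4.3, -3.3, 0.5]
grip_width: 0.0211
```

```bash
python3 s.py
```

```text
clk 5.2 pos [0.5718 0.1282 0.109 ] psi 1.817 theta 1.7983 r 0.0805 cw from front 1.1237
F [ 4.28 -3.33  0.45] tan(cw) 3.42 rad -4.21 M [-0.81 -0.76 -0.01] grip 0.0211 q [-0.07  0.66 -0.37  1.8   0.34  0.74 -0.37]
```

Request:
{"method": "arm_command", "body": {
  "deltas": [
    [-1,0,0.008,0,0,0,0.019],
    [-1,0,0.016,0,0,0,0.038],
    [-1,-0.001,0.024,0,0,0,0.057],
    [-1,-0.001,0.032,0,0,0,0.076]
  ]
}}

```text
clock: 5.7
position: [0.5761, 0.1292, 0.109]
tool_rot: [3.14, 0.001, 1.757]
force: [1.3, -4.9, 6.4]
grip_width: 0.0212
```

```bash
python3 s.py
```

```text
clk 5.7 pos [0.5761 0.1292 0.109 ] psi 1.757 theta 1.7437 r 0.0806 cw from front 1.1783
F [ 1.33 -4.92  6.39] tan(cw) 0.46 rad -5.08 M [-1.07 -0.22  0.25] grip 0.0212 q [-0.08  0.66 -0.35  1.79  0.32  0.74 -0.41]
```

Request:
{"method": "arm_command", "body": {
  "deltas": [
    [-1,0,0.008,0,0,0,0.019],
    [-1,0,0.016,0,0,0,0.038],
    [-1,-0.001,0.024,0,0,0,0.057]
  ]
}}

```text
clock: 6.08
position: [0.5797, 0.1297, 0.109]
tool_rot: [3.14, 0.0, 1.713]
force: [1.6, -4.0, 5.9]
grip_width: 0.0217
```

```bash
python3 s.py
```

```text
clk 6.075 pos [0.5797 0.1297 0.109 ] psi 1.713 theta 1.6993 r 0.0806 cw from front 1.2227
F [ 1.57 -3.97  5.85] tan(cw) 1.05 rad -4.13 M [-0.98 -0.19  0.23] grip 0.0217 q [-0.08  0.67 -0.34  1.78  0.31  0.74 -0.45]
```

Add to s.py:
```python
print('KNOB N =',round(st['moment'][2]/.08-F[:2]@tcw,2))
```

```text
(no output)
```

Request:
{"method": "arm_command", "body": {
  "deltas": [
    [-1,0,0.008,0,0,0,0.019],
    [-1,0,0.016,0,0,0,0.038],
    [-1,-0.001,0.024,0,0,0,0.057]
  ]
}}

```text
clock: 6.45
position: [0.5833, 0.1302, 0.109]
tool_rot: [3.14, 0.0, 1.668]
force: [1.7, -3.8, 6.4]
grip_width: 0.0212
```

```bash
python3 s.py
```

```text
clk 6.45 pos [0.5833 0.1302 0.109 ] psi 1.668 theta 1.6543 r 0.0806 cw from front 1.2677
F [ 1.68 -3.78  6.4 ] tan(cw) 1.36 rad -3.9 M [-0.95 -0.2   0.27] grip 0.0212 q [-0.09  0.67 -0.33  1.77  0.3   0.75 -0.48]
KNOB N = 2.04
```

Request:
{"method": "arm_command", "body": {
  "deltas": [
    [-1,0,0.009,0,0,0,0.021],
    [-1,0,0.018,0,0,0,0.042],
    [-1,-0.001,0.027,0,0,0,0.064]
  ]
}}

```text
clock: 6.82
position: [0.5873, 0.1305, 0.109]
tool_rot: [3.14, 0.0, 1.618]
force: [1.6, -4.1, 5.9]
grip_width: 0.0213
```

```bash
python3 s.py
```

```text
clk 6.825 pos [0.5873 0.1305 0.109 ] psi 1.618 theta 1.6045 r 0.0807 cw from front 1.3175
F [ 1.61 -4.12  5.88] tan(cw) 1.47 rad -4.17 M [-0.82 -0.18  0.27] grip 0.0213 q [-0.1   0.67 -0.32  1.76  0.29  0.75 -0.52]
KNOB N = 1.84
```

Request:
{"method": "arm_command", "body": {
  "deltas": [
    [-1,0,0.009,0,0,0,0.021],
    [-1,0,0.018,0,0,0,0.042],
    [-1,-0.001,0.027,0,0,0,0.064]
  ]
}}

```text
clock: 7.2
position: [0.5905, 0.1307, 0.1089]
tool_rot: [3.141, 0.0, 1.568]
force: [-6.8, -3.5, 11.3]
grip_width: 0.0213
```

```bash
python3 s.py
```

```text
clk 7.2 pos [0.5905 0.1307 0.1089] psi 1.568 theta 1.5642 r 0.0809 cw from front 1.3578
F [-6.76 -3.51 11.34] tan(cw) -6.73 rad -3.55 M [-0.72  1.17  0.33] grip 0.0213 q [-0.11  0.68 -0.3   1.75  0.28  0.75 -0.55]
KNOB N = 10.9
```

Contact with the stop is clear: the knob force rose from about 2 to 10.9 N. I'll ease back a little and then open the fingers.

Request:
{"method": "arm_command", "body": {
  "deltas": [
    [-1,0,-0.008,0,0,0,-0.018],
    [-1,0,-0.008,0,0,0,-0.018]
  ]
}}

```text
clock: 7.45
position: [0.5897, 0.1307, 0.109]
tool_rot: [3.14, -0.0, 1.582]
force: [-2.8, -4.1, 7.7]
grip_width: 0.0213
```

```bash
python3 s.py
```

```text
clk 7.45 pos [0.5897 0.1307 0.109 ] psi 1.582 theta 1.5746 r 0.0809 cw from front 1.3474
F [-2.83 -4.13  7.7 ] tan(cw) -2.84 rad -4.12 M [-0.77  0.32  0.2 ] grip 0.0213 q [-0.11  0.68 -0.31  1.75  0.28  0.75 -0.54]
KNOB N = 5.39
```

Request:
{"method": "arm_command", "body": {
  "deltas": [
    [0.2,0,0,0,0,0,0],
    [0.2,0,0,0,0,0,0],
    [0.2,0,0,0,0,0,0],
    [0.2,0,0,-0.3,0,0,0],
    [0.2,0,0,-0.61,0,0,0],
    [0.2,0,0,-0.61,0,0,0]
  ]
}}

```text
clock: 8.2
position: [0.5908, 0.1316, 0.2026]
tool_rot: [3.136, -0.001, 1.583]
force: [0.3, -0.5, -0.5]
grip_width: 0.0514
```

```bash
python3 s.py
python3 - <<'E'
from workcell import telemetry,cams
from h import *
import json
c=cams.get_calibration("wrist");f=cams.grab_frame("wrist");cv2.imwrite("pics/w3.png",f)
json.dump({k:np.array(v).tolist() for k,v in c.items()},open("w3.json","w"))
st=telemetry.observe()
yk=(0.5735-0.0345,-0.033-.072)
print(goto(st,(*yk,.2),1.12))
E
```

```text
clk 8.2 pos [0.5908 0.1316 0.2026] psi 1.583 theta 1.5615 r 0.0818 cw from front 1.3605
F [ 0.33 -0.5  -0.52] tan(cw) 0.33 rad -0.5 M [-0.01  0.01 -0.01] grip 0.0514 q [-0.08  0.56 -0.34  1.69  0.22  0.93 -0.5 ]
KNOB N = -0.45
[-1.571 -0.358  0.004  0.589]
```

View pics/w3.png

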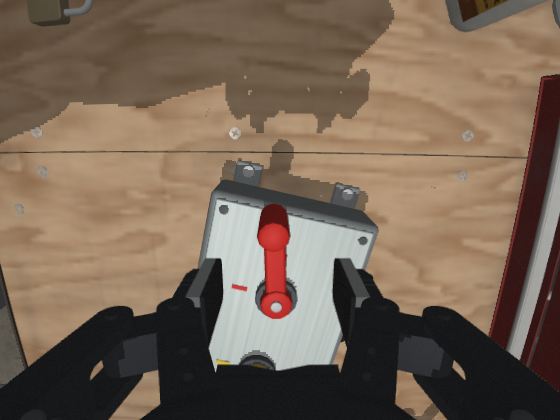

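The red handle now points left, with its knob at about (273,232) and hub at (276,303), and it's released. Next I go to the yellow one.

Request:
{"method": "arm_command", "body": {
  "deltas": [
    [0.2,-0.4,-0.09,0,0,0,0.15],
    [0.2,-0.8,-0.18,0,0,0,0.3],
    [0.2,-1,-0.23,0,0,0,0.45],
    [0.2,-1,-0.23,0,0,0,0.59],
    [0.2,-1,-0.23,0,0,0,0.59]
  ]
}}

```text
clock: 8.88
position: [0.5562, -0.0194, 0.1984]
tool_rot: [-3.14, 0.001, 1.12]
force: [-0.7, 0.7, 0.1]
grip_width: 0.0511
```

Run:
```python
from workcell import telemetry
from h import *
st=telemetry.observe()
print(st['position'],st['tool_rot'],goto(st,(.5365,-.105,.2),1.12))
```

```text
[ 0.55621658 -0.01941831  0.19843703] [-3.14049745e+00  6.31746119e-04  1.11978928e+00] [-0.571  0.13  -0.01  -0.   ]
```

Request:
{"method": "arm_command", "body": {
  "deltas": [
    [0.2,-0.3,0.07,0,0,0,0],
    [0.2,-0.571,0.13,-0.01,0,0,0],
    [0.2,-0.571,0.13,-0.01,0,0,0],
    [0.2,-0.571,0.13,-0.01,0,0,0]
  ]
}}

```text
clock: 9.38
position: [0.5369, -0.104, 0.2004]
tool_rot: [-3.141, -0.0, 1.122]
force: [-0.4, 0.1, -0.5]
grip_width: 0.0512
```

```bash
python3 s.py "(.5715,-.0332)"
python3 - <<'E'
from workcell import telemetry,cams
from h import *
import json
c=cams.get_calibration("wrist");f=cams.grab_frame("wrist");cv2.imwrite("pics/w4.png",f)
json.dump({k:np.array(v).tolist() for k,v in c.items()},open("w4.json","w"))
for X in [(.5365,-.105,.128),(.5715,-.0332,.079)]: print(proj(c,X))
st=telemetry.observe()
print(st['position'],st['tool_rot'],goto(st,(.5365,-.105,.107),1.12))
E
```

```text
clk 9.375 pos [ 0.5369 -0.104   0.2004] psi 1.122 theta -2.0254 r 0.0788 cw from front -1.3358
F [-0.44  0.07 -0.46] tan(cw) 0.43 rad 0.13 M [ 0.02 -0.04 -0.01] grip 0.0512 q [ 0.24  0.46 -0.21  1.85  0.13  0.84 -0.48]
KNOB N = -0.55
[281.11329109 235.7255575 ]
[281.40788956 105.91922881]
[ 0.53700312 -0.10364035  0.200416  ] [-3.14099761e+00 -4.28459569e-04  1.12231200e+00] [-0.01   0.001  0.623  0.003]
```

View pics/w4.png

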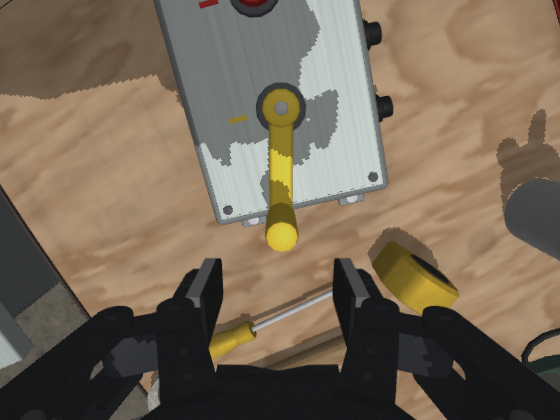

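The yellow knob is at about (282,238) and was predicted at (281,236). Its hub is at (281,107), predicted (281,106). I'll go down and grip.

Request:
{"method": "arm_command", "body": {
  "deltas": [
    [0.2,-0.01,0,0.2,0,0,0],
    [0.2,-0.01,0,0.4,0,0,0],
    [0.2,-0.01,0,0.61,0,0,0],
    [0.2,-0.01,0,0.62,0,0,0],
    [-1,-0.01,0,0.62,0,0,0],
    [-1,-0.01,0,0.62,0,0,0],
    [-1,-0.01,0,0.62,0,0,0],
    [-1,-0.01,0,0.62,0,0,0]
  ],
  "newtons": 20
}}

```text
clock: 10.42
position: [0.537, -0.1061, 0.109]
tool_rot: [3.14, -0.001, 1.12]
force: [0.8, 1.7, 8.9]
grip_width: 0.0217
```

```bash
python3 s.py "(.5715,-.0332)"
```

```text
clk 10.425 pos [ 0.537  -0.1061  0.109 ] psi 1.12 theta -2.0131 r 0.0807 cw from front -1.3481
F [0.83 1.68 8.88] tan(cw) -0.03 rad -1.87 M [0.36 0.09 0.04] grip 0.0217 q [ 0.22  0.6  -0.19  1.91  0.17  0.65 -0.52]
KNOB N = 0.52
```

Request:
{"method": "arm_command", "body": {
  "deltas": [
    [-1,0,-0.01,0,0,0,0.025],
    [-1,0.001,-0.02,0,0,0,0.05],
    [-1,0.001,-0.027,0,0,0,0.064]
  ]
}}

```text
clock: 10.8
position: [0.5337, -0.1044, 0.109]
tool_rot: [3.139, -0.001, 1.069]
force: [2.2, 0.4, 6.1]
grip_width: 0.0214
```

```bash
python3 s.py "(.5715,-.0332)"
```

```text
clk 10.8 pos [ 0.5337 -0.1044  0.109 ] psi 1.069 theta -2.0594 r 0.0806 cw from front -1.3018
F [2.2  0.41 6.06] tan(cw) -1.75 rad -1.4 M [ 0.15 -0.41  0.07] grip 0.0214 q [ 0.21  0.59 -0.17  1.92  0.16  0.64 -0.56]
KNOB N = 2.62
```

Only friction so far. One more small step takes it past the lock point.

Request:
{"method": "arm_command", "body": {
  "deltas": [
    [-1,0,-0.008,0,0,0,0.019],
    [-1,0,-0.016,0,0,0,0.038]
  ]
}}

```text
clock: 11.05
position: [0.5316, -0.1032, 0.109]
tool_rot: [3.139, -0.001, 1.039]
force: [3.0, 0.6, 6.3]
grip_width: 0.0214
```

```bash
python3 s.py "(.5715,-.0332)"
```

```text
clk 11.05 pos [ 0.5316 -0.1032  0.109 ] psi 1.039 theta -2.0888 r 0.0805 cw from front -1.2723
F [3.04 0.61 6.3 ] tan(cw) -2.34 rad -2.03 M [ 0.19 -0.45  0.07] grip 0.0214 q [ 0.2   0.59 -0.16  1.93  0.15  0.63 -0.59]
KNOB N = 3.28
```

Request:
{"method": "arm_command", "body": {
  "deltas": [
    [-1,0,-0.013,0,0,0,0.032],
    [-1,0.001,-0.027,0,0,0,0.064]
  ]
}}

```text
clock: 11.3
position: [0.5282, -0.101, 0.109]
tool_rot: [3.139, -0.002, 0.988]
force: [3.2, 1.0, 6.4]
grip_width: 0.0213
```

```bash
python3 s.py "(.5715,-.0332)"
```

```text
clk 11.3 pos [ 0.5282 -0.101   0.109 ] psi 0.988 theta -2.1387 r 0.0804 cw from front -1.2224
F [3.19 0.98 6.39] tan(cw) -2.16 rad -2.55 M [ 0.1  -0.5   0.02] grip 0.0213 q [ 0.19  0.58 -0.15  1.94  0.14  0.63 -0.63]
KNOB N = 2.45
```

Lock is free. I'll swing 0.6 rad.

Request:
{"method": "arm_command", "body": {
  "deltas": [
    [-1,0.003,-0.053,0,0,0,0.127],
    [-1,0.011,-0.106,0,0,0,0.255],
    [-1,0.024,-0.158,0,0,0,0.382],
    [-1,0.042,-0.208,0,0,0,0.509],
    [-1,0.065,-0.256,0,0,0,0.637],
    [-1,0.093,-0.301,0,0,0,0.764],
    [-1,0.093,-0.301,0,0,0,0.764]
  ]
}}

```text
clock: 12.18
position: [0.4984, -0.0638, 0.109]
tool_rot: [3.141, -0.003, 0.389]
force: [4.9, 2.6, 6.1]
grip_width: 0.0213
```

```bash
python3 s.py "(.5715,-.0332)"
```

```text
clk 12.175 pos [ 0.4984 -0.0638  0.109 ] psi 0.389 theta -2.7454 r 0.0792 cw from front -0.6158
F [4.92 2.64 6.06] tan(cw) 0.53 rad -5.56 M [ 0.54 -0.81 -0.12] grip 0.0213 q [-0.    0.54  0.01  2.04 -0.01  0.56 -1.16]
KNOB N = -2.02
```

Request:
{"method": "arm_command", "body": {
  "deltas": [
    [-1,0.008,-0.053,0,0,0,0.127],
    [-1,0.016,-0.106,0,0,0,0.255],
    [-1,0.029,-0.158,0,0,0,0.382],
    [-1,0.047,-0.208,0,0,0,0.509],
    [-1,0.058,-0.232,0,0,0,0.573],
    [-1,0.058,-0.232,0,0,0,0.573]
  ]
}}

```text
clock: 12.92
position: [0.4934, -0.0287, 0.109]
tool_rot: [-3.141, -0.004, -0.061]
force: [3.7, 1.3, 8.4]
grip_width: 0.0211
```

```bash
python3 s.py "(.5715,-.0332)"
```

```text
clk 12.925 pos [ 0.4934 -0.0287  0.109 ] psi -0.061 theta 3.0844 r 0.0783 cw from front -0.1624
F [3.67 1.27 8.38] tan(cw) 1.48 rad -3.59 M [ 0.05 -0.63 -0.11] grip 0.0211 q [-0.17  0.54  0.14  2.06 -0.14  0.55 -1.56]
KNOB N = -2.87
```

Request:
{"method": "arm_command", "body": {
  "deltas": [
    [-1,0,-0.013,0,0,0,0.032],
    [-1,0.001,-0.027,0,0,0,0.064],
    [-1,0.002,-0.04,0,0,0,0.096]
  ]
}}

```text
clock: 13.3
position: [0.4939, -0.0233, 0.109]
tool_rot: [-3.141, -0.003, -0.137]
force: [3.9, -3.3, 7.9]
grip_width: 0.0213
```

```bash
python3 s.py "(.5715,-.0332)"
```

```text
clk 13.3 pos [ 0.4939 -0.0233  0.109 ] psi -0.137 theta 3.015 r 0.0782 cw from front -0.093
F [ 3.88 -3.3   7.94] tan(cw) -2.79 rad -4.26 M [-0.6  -0.63  0.1 ] grip 0.0213 q [-0.2   0.54  0.16  2.06 -0.16  0.55 -1.63]
KNOB N = 3.99
```

Request:
{"method": "arm_command", "body": {
  "deltas": [
    [-1,0,-0.009,0,0,0,0.021],
    [-1,0,-0.018,0,0,0,0.042],
    [-1,0.001,-0.027,0,0,0,0.064]
  ]
}}

```text
clock: 13.68
position: [0.4947, -0.0194, 0.109]
tool_rot: [-3.141, -0.003, -0.187]
force: [3.6, -2.4, 8.2]
grip_width: 0.0213
```

```bash
python3 s.py "(.5715,-.0332)"
```

```text
clk 13.675 pos [ 0.4947 -0.0194  0.109 ] psi -0.187 theta 2.9636 r 0.0781 cw from front -0.0416
F [ 3.6  -2.39  8.2 ] tan(cw) -1.71 rad -3.96 M [-0.64 -0.57  0.07] grip 0.0213 q [-0.21  0.54  0.18  2.06 -0.17  0.55 -1.67]
KNOB N = 2.53
```

Request:
{"method": "arm_command", "body": {
  "deltas": [
    [-1,0,-0.009,0,0,0,0.021],
    [-1,0,-0.018,0,0,0,0.042],
    [-1,0.001,-0.027,0,0,0,0.064]
  ]
}}

```text
clock: 14.05
position: [0.4955, -0.0158, 0.109]
tool_rot: [-3.141, -0.003, -0.238]
force: [2.2, -6.4, 7.9]
grip_width: 0.0214
```

```bash
python3 s.py "(.5715,-.0332)"
```

```text
clk 14.05 pos [ 0.4955 -0.0158  0.109 ] psi -0.238 theta 2.9164 r 0.078 cw from front 0.0056
F [ 2.19 -6.37  7.95] tan(cw) -5.72 rad -3.55 M [-1.4  -0.5   0.12] grip 0.0214 q [-0.23  0.54  0.19  2.06 -0.19  0.55 -1.72]
KNOB N = 7.21
```

Request:
{"method": "arm_command", "body": {
  "deltas": [
    [-1,0,-0.006,0,0,0,0.013],
    [-1,0,-0.006,0,0,0,0.013]
  ]
}}

```text
clock: 14.3
position: [0.4957, -0.0151, 0.109]
tool_rot: [-3.141, -0.003, -0.247]
force: [3.5, -6.9, 9.2]
grip_width: 0.0213
```

```bash
python3 s.py "(.5715,-.0332)"
```

```text
clk 14.3 pos [ 0.4957 -0.0151  0.109 ] psi -0.247 theta 2.9071 r 0.078 cw from front 0.0149
F [ 3.51 -6.94  9.15] tan(cw) -5.94 rad -5.03 M [-1.3  -0.51  0.2 ] grip 0.0213 q [-0.24  0.54  0.19  2.06 -0.19  0.55 -1.72]
KNOB N = 8.39
```

The yellow handle is on its stop. I'll ease off 1 mm, release, and lift clear.

Request:
{"method": "arm_command", "body": {
  "deltas": [
    [-1,0,0.007,0,0,0,-0.015],
    [0.2,0,0.007,0,0,0,-0.015],
    [0.2,0,0.007,0,0,0,-0.015],
    [0.2,0,0.007,0,0,0,-0.015],
    [0.2,0,0.007,-0.3,0,0,-0.015],
    [0.2,0,0.007,-0.65,0,0,-0.015],
    [0.2,0,0.007,-0.75,0,0,-0.015],
    [0.2,0,0.007,-0.75,0,0,-0.015]
  ]
}}

```text
clock: 15.3
position: [0.4943, -0.0151, 0.2207]
tool_rot: [-3.141, -0.001, -0.235]
force: [-0.3, -0.4, -0.5]
grip_width: 0.0511
```

Request:
{"method": "arm_command", "body": {
  "deltas": [
    [0.2,-0.3,0.4,-0.2,0,0,0],
    [0.2,-0.4,0.8,-0.4,0,0,0],
    [0.2,-0.4,1,-0.6,0,0,0],
    [0.2,-0.4,1,-0.6,0,0,0]
  ]
}}

```text
clock: 15.8
position: [0.4, -0.1499, 0.3112]
tool_rot: [-3.142, -0.002, -0.24]
force: [-0.1, 0.6, -0.6]
grip_width: 0.051
```

```bash
python3 s.py "(.5715,-.0332)"
python3 - <<'E'
from workcell import cams
from h import *
f=cams.grab_frame("top"); g=cams.grab_frame("side")
a=cv2.resize(f[90:310,130:490],None,fx=2.2,fy=2.2); cv2.imwrite("pics/top9.png",a)
b=cv2.resize(g[130:280,180:380],None,fx=4,fy=4); cv2.imwrite("pics/side9.png",b)
E
```

```text
clk 15.8 pos [ 0.4    -0.1499  0.3112] psi -0.24 theta -2.5441 r 0.2074 cw from front -0.8171
F [-0.13  0.57 -0.57] tan(cw) 0.55 rad -0.21 M [ 0.08 -0.07  0.02] grip 0.051 q [-0.11  0.12  0.36  2.02 -0.05  1.   -1.53]
KNOB N = -0.25
```

View pics/top9.png

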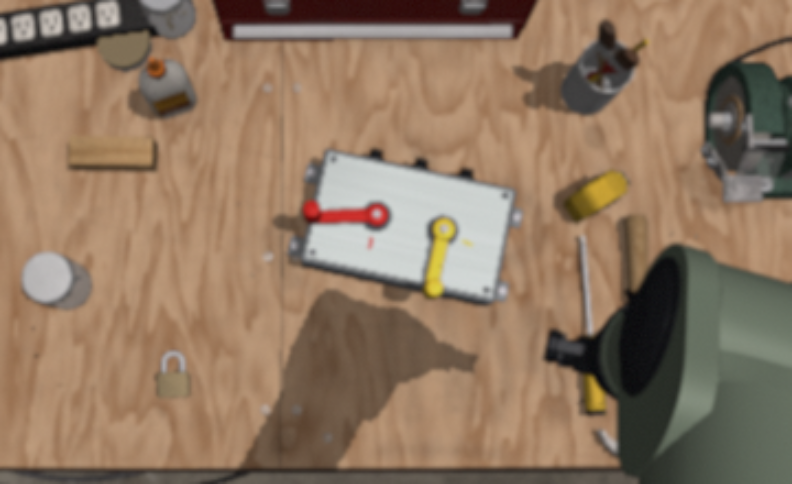

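View pics/side9.png

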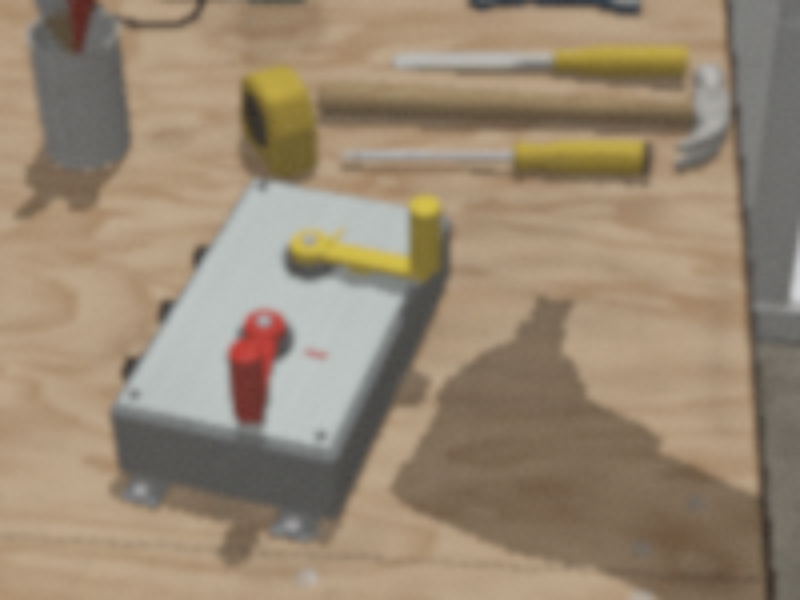

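Run:
```python
from workcell import cams,telemetry,job
from h import *
c=cams.get_calibration("top")
T=lambda u,v,z: pt(c,130+(u+.5)/2.2-.5,90+(v+.5)/2.2-.5,z)
for h,k in [((443,230),(433,288)),((376,215),(312,210))]:
    d=T(*k,.128)-T(*h,.079); print(2.922-np.arctan2(d[1],d[0]),np.hypot(d[0],d[1]))
print(telemetry.observe()['qd'].round(3))
```

```text
0.01991923487716063 0.07950916378746399
1.310954130411285 0.07802637243578057
[-0.023  0.02  -0.016  0.005 -0.001 -0.004 -0.007]
```

Yellow is 0.02 rad from the front and red is 1.31 rad from it. Both are released, and the bystanders look to be where they started. I'm handing the job in.

```bash
python3 -c "
from workcell import job
print(job.job_done())"
```

```text
the job is handed in; nothing more can be done
None
```

The bench is changed over from mains to generator, and I handed the job in at about 16 s of the 72 s allowed. The job reports no verdict, so the results below are my own readings.

- **Red handle:** I gripped it and turned it clockwise until I felt its stop, at about 1.32 rad from the front. The highest knob push I read was about 11 N, including friction. I then eased off and released it.
- **Yellow handle:** It came free with no sign of the lock, and I turned it to its stop at the front. The highest knob push I read was about 8.4 N, again including friction. I then eased off and released it.

**Last checks:** In the top camera image, yellow stands about 0.02 rad from the front and red about 1.31 rad. The gripper is about 0.3 m above the bench with no contact force. The tape measure, screwdriver, jar, padlock and offcut look unmoved, though I judged that by eye and did not measure it.

**Disagreement:** The wrist camera put the red pivot about 4 mm nearer the robot than the top and side cameras did. I used a value in between, which caused sideways forces of up to about 9 N during the swings, along the handle arm rather than onto the stops.

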